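Fetch the check weight from behind the canisters

ROBOT

A 7-joint arm with a two-finger parallel gripper is mounted at the origin on the work surface. World frame = base frame: x ahead of the robot, y to its left, z up, the work surface at z = 0. Lengths are in m, angles in rad, forces in N, time in s.
With the tool pointing down it reaches from about 0.425 to 1.025 m from the base axis. Payload 3.6 kg.
Tool frame: the origin (TCP) lies at the very end of the fingers, on their centre line; the grasp point (between the pads) lies 19 mm behind it; z points along the fingers, y is the direction in which the jaws open and shut (so a half turn about z gives the same grasp; the last joint's range is limited). The gripper opens to 85 mm and grips with 20 to 120 N. Pads are 22 mm wide; open, the fingers measure 114 mm over their backs; the gripper's body (76 mm by 85 mm) begins 54 mm behind the grasp point. The pads swing forward as they close: fully open they stand 13 mm farther back than shut.
Start: joints at [1.19, 0.591, 0.048, 1.609, -0.033, 0.943, -0.034], TCP at [0.206, -0.695, 0.231] pointing down, gripper open.
Joint ranges: [-2.69, 2.69], [-0.47, 2.24], [-1.27, 1.36], [0.19, 2.51], [-1.53, 4.68], [0.08, 2.07], [-3.09, 3.09]. Speed limits (rad/s): [2.57, 2.57, 3.14, 3.14, 3.14, 3.14, 3.14].

INTERFACE

Orientations are given as a rotation vector (axis times angle).
In Python, from plant import sense, read_camera, camera_model, job_done, spot_in, trace, landmark_of gives the robot as it stands.
- The arm moves only by the shell command python3 -m crank 'ROWS' [FORCE]. ROWS is text: rows parted by semicolons, each of 5 numbers parted by spaces: the shift along the tool's x, y, z in mm, then the turn about the tool's z in degrees, then the closure, from 0 (fully open) to 1 (shut). A call has 1 to 8 rows; each row is the pose to reach, as a shift and turn from the pose commanded when the call began, along the tool's axes at that moment; what a row does not reach only later rows make up. A row lasts 1/10 s, in which the tool goes at most 50 mm and 8.59 degrees, less where a joint would pass 70% of its speed; a pose out of reach is approached as far as the arm can. A call with a gripper value outside its range is refused whole. The fingers move at their own pace and stop on an object; FORCE is the grip in N (left out, the last holds). Time passes only in rows, so rows that repeat a pose let the fingers close. It gives the time, the measured TCP pose, the force and the opening at its end, in the units of the state.
- sense(): the state, without advancing time (a new reading comes with each control period).
- read_camera(name): name is "side" or "top" or "wrist"; returns the picture (480x640x3 uint8, red, green, blue); there is no depth.
- camera_model(name): a dict with "K" (3x3 intrinsics, pixels), "view" (4x4, takes a point from world to camera coordinates); the wrist camera has in their place "hand_eye" (4x4, takes a point from camera to tool coordinates, whose origin is the TCP and whose axes are the flange's). Camera axes: x right, y down, z forward; pixel columns grow to the right and rows downward; lengths in m; the calibration is good to about 2 mm. The wrist camera is an equidistant fisheye: a pixel r from the principal point sees the ray r / f radians off the axis. A picture is of the moment at which its call begins: read the wrist's pose just before it. camera_model takes no time and is no camera call.
- job_done(): hands the job in, once; it reports no verdict.
Trained networks look in the newest picture that a camera, given by its name, has taken for a name from the list of things; names that differ only in an ending like _2 or _b are one class to them, and where a whole thing is asked for, a point or a joint stands for the part that bears it (a point fixed in the world has none). Each returns a list of dicts, best first, with "conf" (0 to 1); they miss things now and then, are a little off and sometimes report something else, mostly with a low value. They report only what shows in the picture. A call takes as long as a camera call. They do not tell look-alikes from the thing itself.
- spot_in(query, camera): "box" ([left, top, right, bottom] in pixels, round what is visible of it).
- trace(query, camera): "region" (480x640 bool, what is visible of it) and "box" ([left, top, right, bottom] in pixels, round what is visible of it).
- landmark_of(query, camera): "centre" ([column, row] in pixels: a listed point, or the origin of a listed thing).
The state is a dict: "time_s": time; "joint_positions": joint angles; "qd": joint speeds; "effort": joint torques, N m; "tcp_pos": TCP position; "orientation": TCP orientation; "wrist_force": force on the tool from outside, world axes, zero at the start; "wrist_torque": the same for the moment, N m; "gripper_width": opening from 0.0 (shut) to 1.0 (fully open).
Only numpy, scipy, OpenCV 4.12 (cv2) and the standard library are available. Lean on these libraries where they do the work, as an engineer would, in place of code of your own. Each camera call takes 0.05 s, during which the arm holds its last target. There are 200 camera calls.

TASK

The check weight is at the back of the crate: first take all three canisters out of the way and stand them together on the blue board, leaving the weight where it is, and only then lift out the weight and stand it upright on the scale's pan. With the weight on the scale, put the canisters back in the crate, each upright on the place of its own lid colour (they may have been mixed up before). Set things down rather than dropping them, and leave the glass sample jar alone.

Things in the scene. Friction and masses are not known exactly. Their poses are not given: they have to be found in the camera images.
- can_green_mid (a point): Round white flavouring canister with a yellow band and a green lid, standing; 54 mm diameter, 96 mm high, about 0.3 kg. The point is its centre, 48 mm above its foot; z is its axis. Loose; it can be gripped anywhere on its upper half. At the start it stands in the crate's front row, on any one of the three coloured places.
- can_blue_mid (a point): Round white flavouring canister with a yellow band and a blue lid, standing; 54 mm diameter, 96 mm high, about 0.3 kg. The point is its centre, 48 mm above its foot; z is its axis. Loose; it can be gripped anywhere on its upper half. At the start it stands in the crate's front row, on any one of the three coloured places.
- can_red_mid (a point): Round white flavouring canister with a yellow band and a red lid, standing; 54 mm diameter, 96 mm high, about 0.3 kg. The point is its centre, 48 mm above its foot; z is its axis. Loose; it can be gripped anywhere on its upper half. At the start it stands in the crate's front row, on any one of the three coloured places.
- weight_mid (a point): Dark steel check weight, standing in the crate behind the canisters (on the side away from the robot); 0.5 kg, 64 mm high: a cylinder of 40 mm diameter and 44 mm height, then a neck and a knob of 26 mm diameter on top. The point is its centre line, 32 mm above its foot; z is its axis. Loose; grip the 40 mm cylinder or the knob.
- place_green: Home of the green-lidded canister: fixed green disc, 72 mm wide, on the crate floor. Origin: disc centre, 5 mm above the table; x to the crate's rear, y along the row, z up. A green tab (top 55 mm above table) sits 50 mm in front. The 3 homes lie 90 mm apart in mixed order, under the canisters. Crate: fixed, cream, open, 180 (x) x 330 (y) x 45 mm high, 5 mm walls, its centre 35 mm behind the row.
- place_blue: Home of the blue-lidded canister: fixed blue disc, 72 mm wide, on the crate floor. Origin: disc centre, 5 mm above the table; x to the crate's rear, y along the row, z up. A blue tab (top 55 mm above table) sits 50 mm in front. The 3 homes lie 90 mm apart in mixed order, under the canisters. Crate: fixed, cream, open, 180 (x) x 330 (y) x 45 mm high, 5 mm walls, its centre 35 mm behind the row.
- place_red: Home of the red-lidded canister: fixed red disc, 72 mm wide, on the crate floor. Origin: disc centre, 5 mm above the table; x to the crate's rear, y along the row, z up. A red tab (top 55 mm above table) sits 50 mm in front. The 3 homes lie 90 mm apart in mixed order, under the canisters. Crate: fixed, cream, open, 180 (x) x 330 (y) x 45 mm high, 5 mm walls, its centre 35 mm behind the row.
- board: Flat light-blue plastic board, the side area for canisters taken out; fixed, 310 mm along its x, 150 mm along its y, 8 mm thick, lying on the table to one side of the crate (left or right). The origin is the centre of its underside, at table height; z up.
- pan (a point): Bench scale with a round aluminium pan of 136 mm diameter, fixed, on the other side of the crate from the board. The point is the centre of the pan's top, 50 mm above the table. The white housing is 200 x 180 mm and lower than the pan; the pan does not sink under load.
- jar_mid (a point): Bystander: amber glass sample jar with a steel lid, loose, 56 mm diameter, 65 mm high, beyond the crate; to be left alone. The point is its centre, half-way up.
There are look-alikes about, which are no part of the job. What is shaped like the part that bears can_green_mid but pink is not meant.

How it is judged:
By the outcome, as a careful person would: the job done as asked, in the order asked, and still so for the second after the job is handed in, with the robot touching nothing.
It also fails if it takes over 144 s, if anything falls off the work surface, if the arm or the gripper's body presses on something with over 40 N, if the wrist force passes 120 N, or if a joint passes its speed limit or range.

## Working session

There is one attempt and no reset: what is moved stays moved. The work goes in short steps, Python scripts to look and compute and a shell command to move; the robot and the scene stay as the last step left them, time stands still between calls to the robot, and variables do not carry over. Pictures are saved under pics/ and viewed, about 12 in all and at most 16, crops included, and the job is handed in when it is done.

```bash
mkdir -p pics
cat > h.py <<'E'
import numpy as np, cv2
from plant import *
from scipy.spatial.transform import Rotation as R
def snap(c,name=None):
    im=read_camera(c)
    if name: cv2.imwrite(f'pics/{name}.png',im[:,:,::-1])
    return im
def ray(c,px):
    m=camera_model(c);K=np.array(m['K'])
    if c=='wrist':
        s=sense();X=np.array(m['hand_eye'])
        d=np.array([(px[0]-K[0,2])/K[0,0],(px[1]-K[1,2])/K[1,1]]);t=np.linalg.norm(d)
        v=np.array([*(d/max(t,1e-9)*np.sin(t)),np.cos(t)])
        Rt=R.from_rotvec(s['orientation']).as_matrix()
        return Rt@X[:3,3]+s['tcp_pos'], Rt@X[:3,:3]@v
    V=np.array(m['view']);v=np.linalg.inv(K)@[px[0],px[1],1]
    return -V[:3,:3].T@V[:3,3], V[:3,:3].T@v
def at_z(c,px,z):
    o,d=ray(c,px);return o+d*(z-o[2])/d[2]
def totool(p):  # world point -> tool shift mm
    s=sense();return 1000*(R.from_rotvec(s['orientation']).as_matrix().T@(np.array(p)-s['tcp_pos']))
E
python3 - <<'E'
from h import *
s=sense();print(s);print(np.round(R.from_rotvec(s['orientation']).as_matrix(),2))
snap('side','side0');snap('top','top0')
Z=dict(can_green_mid=.053,can_blue_mid=.053,can_red_mid=.053,weight_mid=.037,place_green=.005,place_blue=.005,place_red=.005,board=0,pan=.05,jar_mid=.0325)
for c in ['top','side']:
  for k,z in Z.items():
    for d in landmark_of(k,c)[:3]:
      print(c,k,round(d['conf'],2),np.round(d['centre']),np.round(at_z(c,d['centre'],z),3))
E
```

```text
{'time_s': 0.0, 'joint_positions': array([ 1.1895043 ,  0.59210445,  0.04826995,  1.60980727, -0.03333221,
        0.94266502, -0.03365058]), 'qd': array([ 0.00188814, -0.00038779, -0.00027038,  0.00153584, -0.0001154 ,
       -0.00151834,  0.00301619]), 'effort': array([-1.34569775e-03, -5.48701537e+01,  1.54610898e+00, -1.98128361e+01,
        9.38234705e-03,  8.77099985e-03, -2.25142358e-06]), 'tcp_pos': array([ 0.20558582, -0.69440021,  0.23015635]), 'orientation': array([-3.10697095e+00, -4.50408362e-01,  6.15603737e-04]), 'wrist_force': array([ 0.69718123, -0.30177608,  0.05956117]), 'wrist_torque': array([ 0.02115621, -0.01033583, -0.03614834]), 'gripper_width': 0.9988781046388624}
[[ 0.96  0.28 -0.  ]
 [ 0.28 -0.96  0.  ]
 [-0.   -0.   -1.  ]]
top can_green_mid 0.93 [328. 256.] [0.542 0.013 0.053]
top can_green_mid 0.9 [318. 305.] [0.434 0.038 0.053]
top can_green_mid 0.63 [360. 309.] [ 0.423 -0.057  0.053]
top can_blue_mid 0.74 [368. 252.] [ 0.55  -0.079  0.053]
top can_red_mid 0.86 [292. 256.] [0.545 0.095 0.053]
top weight_mid 0.71 [326. 228.] [0.609 0.016 0.037]
top weigh
[... 344 characters left out ...]
2]
side can_green_mid 0.8 [258. 290.] [ 0.432 -0.062  0.053]
side can_green_mid 0.73 [242. 257.] [0.422 0.043 0.053]
side can_green_mid 0.62 [300. 253.] [0.548 0.012 0.053]
side can_blue_mid 0.75 [314. 284.] [ 0.55  -0.084  0.053]
side can_blue_mid 0.68 [298. 253.] [0.543 0.011 0.053]
side can_red_mid 0.59 [291. 230.] [0.549 0.089 0.053]
side weight_mid 0.61 [330. 251.] [0.62  0.009 0.037]
side place_green 0.7 [303. 267.] [0.554 0.009 0.005]
side place_blue 0.95 [318. 297.] [ 0.558 -0.086  0.005]
side place_red 0.73 [289. 248.] [0.539 0.08  0.005]
side board 0.96 [327. 406.] [ 0.492 -0.322  0.   ]
side pan 0.92 [251. 180.] [0.505 0.318 0.05 ]
side jar_mid 0.95 [380. 206.] [0.802 0.118 0.032]
```

Run:
```python
import cv2
im=cv2.imread('pics/top0.png');cv2.imwrite('pics/top0c.png',cv2.resize(im[120:340,140:560],None,fx=1.9,fy=1.9,interpolation=cv2.INTER_CUBIC))
im=cv2.imread('pics/side0.png');cv2.imwrite('pics/side0c.png',cv2.resize(im[140:460,140:500],None,fx=1.85,fy=1.85,interpolation=cv2.INTER_CUBIC))
```

```text
(no output)
```

View pics/top0c.png

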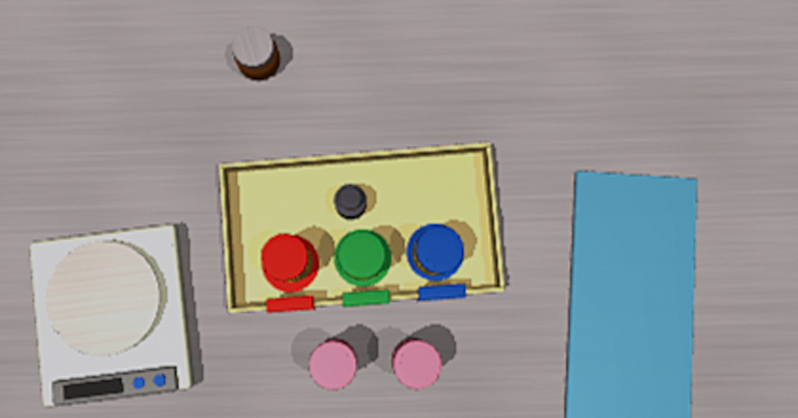

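View pics/side0c.png

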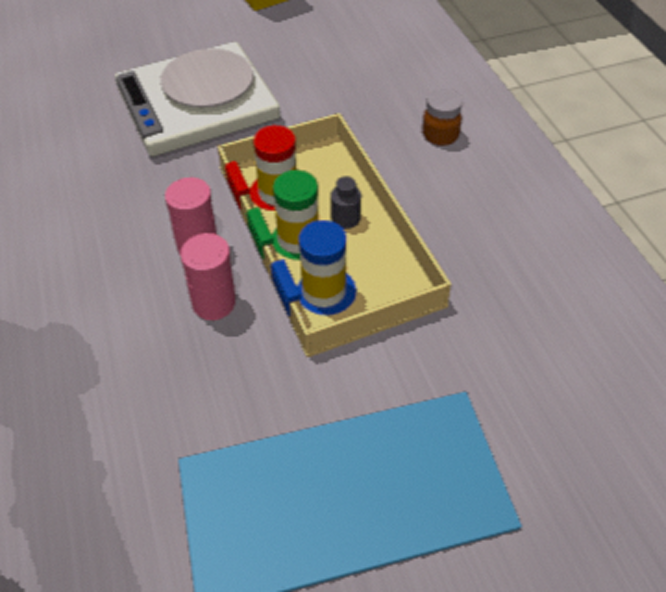

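The images show the canisters from left to right as red, green and blue, with matching tabs. They already stand on their own colours. The two pink cylinders in front, at top-camera px (318,305) and (360,309), are the look-alikes. The weight is behind green at (326,228), the board is on the right, and the scale is on the left. I'll align the tool (x → world +y, y → world +x) and move above the row for a close look.

```bash
python3 -m crank '0 0 -20 -8.5 0; 0 0 -40 -17 0; 0 0 -60 -25.5 0; 0 0 -70 -34 0; 0 0 -70 -42.5 0; 0 0 -70 -51 0; 0 0 -70 -59 0; 0 0 -70 -67 0' 40; python3 -m crank '0 0 0 -3 0; 0 0 0 -6.5 0; 0 0 0 -6.5 0'
python3 - <<'E'
from h import *
s=sense();print(s['tcp_pos'],s['joint_positions']);print(np.round(R.from_rotvec(s['orientation']).as_matrix(),3));print(totool([.54,.005,.3]))
E
```

```text
time_s: 1.9
tcp_pos: [0.2056, -0.6952, 0.3014]
orientation: [-2.338, -2.098, 0.0]
wrist_force: [-0.6, 0.4, -0.9]
gripper_width: 0.999
time_s: 2.2
tcp_pos: [0.2055, -0.6952, 0.3012]
orientation: [-2.222, -2.221, -0.0]
wrist_force: [-0.1, -0.1, -0.8]
gripper_width: 1.0
[ 0.20547151 -0.69522018  0.30123764] [ 1.39592977  0.54367641 -0.27430099  1.53012976  0.15863368  1.08983283
  1.08512601]
[[ 0.001  1.     0.   ]
 [ 1.    -0.001  0.   ]
 [ 0.     0.    -1.   ]]
[700.41671906 334.1163773    1.34516965]
```

```bash
python3 -m crank '30 15 0 0 0; 70 35 0 0 0; 110 53 0 0 0; 150 71 0 0 0; 190 91 0 0 0; 230 110 0 0 0; 270 129 0 0 0; 310 148 0 0 0' |head -2; python3 -m crank '40 19 0 0 0; 80 38 0 0 0; 120 57 0 0 0; 160 76 0 0 0; 200 95 0 0 0; 240 114 0 0 0; 280 133 0 0 0; 320 152 0 0 0'|head -2;  python3 -m crank '35 17 0 0 0; 55 27 0 0 0; 65 32 0 0 0; 70 34 0 0 0; 70 34 0 0 0; 70 34 0 0 0'|head -2
python3 - <<'E'
from h import *
snap('wrist','w0')
s=sense();print(s['tcp_pos'],s['joint_positions'])
Z=dict(can_green_mid=.053,can_blue_mid=.053,can_red_mid=.053,weight_mid=.037,place_green=.005,place_blue=.005,place_red=.005)
for k,z in Z.items():
    for d in landmark_of(k,'wrist')[:3]:
      print(k,round(d['conf'],2),np.round(d['centre']),np.round(at_z('wrist',d['centre'],z),3))
E
```

```text
time_s: 3.0
tcp_pos: [0.3544, -0.3836, 0.3016]
time_s: 3.8
tcp_pos: [0.5065, -0.0637, 0.3017]
time_s: 4.4
tcp_pos: [0.5393, 0.003, 0.3011]
[0.53934429 0.00290078 0.30110036] [ 0.35597115  0.32067497 -0.56539712  1.93498347  0.21105367  0.94483106
 -0.31403349]
can_green_mid 0.91 [220. 171.] [0.427 0.038 0.053]
can_green_mid 0.7 [223. 251.] [ 0.423 -0.054  0.053]
can_blue_mid 0.57 [334. 276.] [ 0.551 -0.084  0.053]
weight_mid 0.84 [392. 183.] [0.616 0.021 0.037]
```

View pics/w0.png

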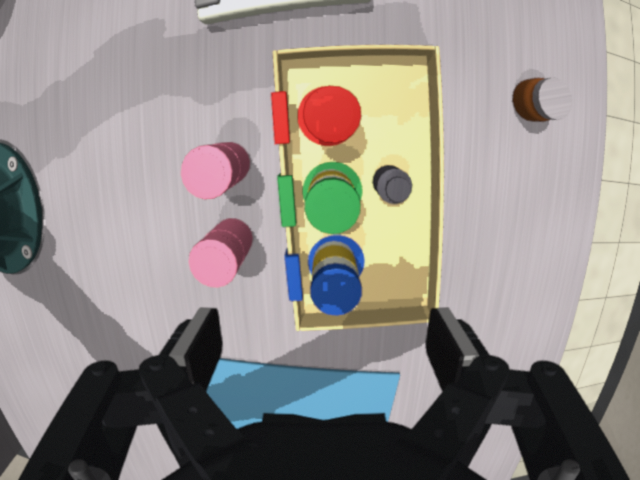

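The wrist view confirms red lid (330,114) at the red tab, green (332,206) at green, blue (336,290) at blue, and the weight's knob at (397,185). I'll convert these lid positions to world points.

Run:
```python
from h import *
for n,p,z in [('red',(331,113),.101),('green',(332,206),.101),('blue',(336,290),.101),('weight',(397,185),.069),('tabR',(280,117),.055),('tabG',(287,200),.055),('tabB',(293,277),.055),('pinkL',(209,171),.101),('pinkR',(218,259),.101)]:
  print(n,np.round(at_z('wrist',p,z),4))
for c in ['wrist']:
  d=trace('board',c);print(d[0]['box'])
# top board corners (from full top picture)
for p in [(442,210),(506,214),(438,340)]: print(at_z('top',p,.008))
a=trace('board','top')
m=a[0]['region'].astype(np.uint8);r=cv2.minAreaRect(np.argwhere(m)[:,::-1].astype(np.float32));print([np.round(at_z('top',p,.008),3) for p in cv2.boxPoints(r)])
```

```text
red [0.5463 0.096  0.101 ]
green [0.5475 0.009  0.101 ]
blue [ 0.5521 -0.0778  0.101 ]
weight [0.6152 0.0249 0.069 ]
tabR [0.4945 0.0943 0.055 ]
tabG [0.5004 0.0059 0.055 ]
tabB [ 0.5046 -0.083   0.055 ]
pinkL [0.4303 0.0445 0.101 ]
pinkR [ 0.4326 -0.0446  0.101 ]
[205.8, 359.4, 399.0, 429.5]
[ 0.6479205  -0.25926709  0.008     ]
[ 0.63476063 -0.40901576  0.008     ]
[ 0.34677925 -0.23514427  0.008     ]
[array([ 0.337, -0.231,  0.008]), array([ 0.648, -0.259,  0.008]), array([ 0.638, -0.413,  0.008]), array([ 0.327, -0.38 ,  0.008])]
```

```bash
python3 -m crank '-30 5 30 0 0.1; -60 10 60 0 0.1; -81 13 100 0 0.1; -81 13 140 0 0.1; -81 13 180 0 0.1; -81 13 215 0 0.1; -81 13 240 0 0.1; -81 13 240 0 0.1' 40|head -3; python3 -m crank '0 0 0 0 0.7; 0 0 0 0 0.7; 0 0 0 0 0.7; 0 0 0 0 0.7; 0 0 0 0 0.7; 0 0 0 0 0.7' 40; python3 -m crank '0 0 -10 0 0.7; 0 0 -40 0 0.7; 0 0 -75 0 0.7; 0 0 -110 0 0.7; 0 0 -130 0 0.7; 0 0 -140 0 0.7; 0 0 -140 0 0.7; 0 0 -140 0 0.7'
python3 - <<'E'
from h import *
snap('wrist','w1');snap('side','s1');print(totool([.582,-.33,.201]))
a=cv2.imread('pics/w1.png');b=cv2.imread('pics/s1.png')
cv2.imwrite('pics/v1.png',cv2.resize(np.hstack([a,b]),(800,300)))
E
```

```text
time_s: 5.7
tcp_pos: [0.5505, -0.0761, 0.0582]
orientation: [-2.218, -2.218, 0.007]
time_s: 6.3
tcp_pos: [0.5538, -0.0763, 0.0626]
orientation: [2.22, 2.22, 0.002]
wrist_force: [-1.2, 0.3, 5.5]
gripper_width: 0.623
time_s: 7.1
tcp_pos: [0.5518, -0.0765, 0.2004]
orientation: [-2.221, -2.22, 0.002]
wrist_force: [-0.2, -0.5, -2.8]
gripper_width: 0.617
[-253.6700766    30.4446279    -1.42330541]
```

View pics/v1.png

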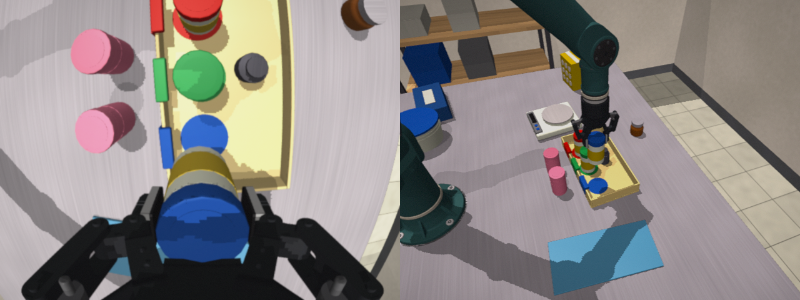

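The blue canister is held and lifted clear, and its blue disc is visible underneath. Next I carry it to the far end of the board.

```bash
python3 -m crank '-30 4 0 0 0.7; -65 8 0 0 0.7; -100 12 0 0 0.7; -135 16 0 0 0.7; -170 20 0 0 0.7; -205 25 0 0 0.7; -235 28 0 0 0.7; -250 30 0 0 0.7'|head -2; python3 -m crank '-2 0 10 0 0.7; -4 0 40 0 0.7; -4 0 75 0 0.7; -4 0 105 0 0.7; -4 0 125 0 0.7; -4 0 131 0 0.7; -4 0 134 0 0.7; -4 0 134 0 0.7'; python3 -m crank '0 0 0 0 0.7; 0 0 1 0 0.7; 0 0 1 0 0.7'
```

```text
time_s: 8.0
tcp_pos: [0.5814, -0.3303, 0.1992]
time_s: 8.8
tcp_pos: [0.5835, -0.3291, 0.0676]
orientation: [2.22, 2.223, 0.001]
wrist_force: [-0.4, 0.1, -2.8]
gripper_width: 0.626
time_s: 9.1
tcp_pos: [0.5832, -0.3305, 0.0671]
orientation: [2.221, 2.22, 0.0]
wrist_force: [-0.1, 0.9, -2.2]
gripper_width: 0.622
```

```bash
python3 -m crank '0 0 1 0 0.7; 0 0 1 0 0.7;0 0 1 0 0.7'; python3 -m crank '0 0 1 0 0.7; 0 0 1 0 0.7;0 0 1 0 0.7'
```

```text
time_s: 9.4
tcp_pos: [0.5831, -0.3305, 0.0658]
orientation: [2.221, 2.22, 0.0]
wrist_force: [-1.5, 0.5, 0.9]
gripper_width: 0.619
time_s: 9.7
tcp_pos: [0.5831, -0.3307, 0.0657]
orientation: [2.221, 2.22, -0.001]
wrist_force: [-2.9, 1.0, 6.7]
gripper_width: 0.618
```

```bash
python3 -m crank '0 0 0 0 0.1; 0 0 0 0 0.1; 0 0 0 0 0.1; 0 0 0 0 0.1; 0 0 -15 0 0.1; 0 0 -50 0 0.1; 0 0 -100 0 0.1; 0 0 -135 0 0.1'|tail -2; python3 -m crank '40 -3 0 0 0.1; 80 -6 0 0 0.1; 120 -10 0 0 0.1; 160 -14 0 0 0.1; 200 -18 0 0 0.1; 240 -22 0 0 0.1; 280 -26 0 0 0.1; 320 -30 0 0 0.1'|head -2;  python3 -m crank '40 -3 0 0 0.1; 80 -5 0 0 0.1; 100 -6 0 0 0.1; 106 -7 0 0 0.1; 106 -7 0 0 0.1'|head -2
python3 - <<'E'
from h import *
snap('wrist','w2');print(totool([.546,.096,.061]))
E
```

```text
wrist_force: [0.2, -0.4, -0.2]
gripper_width: 0.902
time_s: 11.3
tcp_pos: [0.5529, -0.0085, 0.2005]
time_s: 11.8
tcp_pos: [0.5459, 0.0964, 0.2]
[ 1.47189144e+00 -1.18388605e-02  1.38637523e+02]
```

View pics/w2.png

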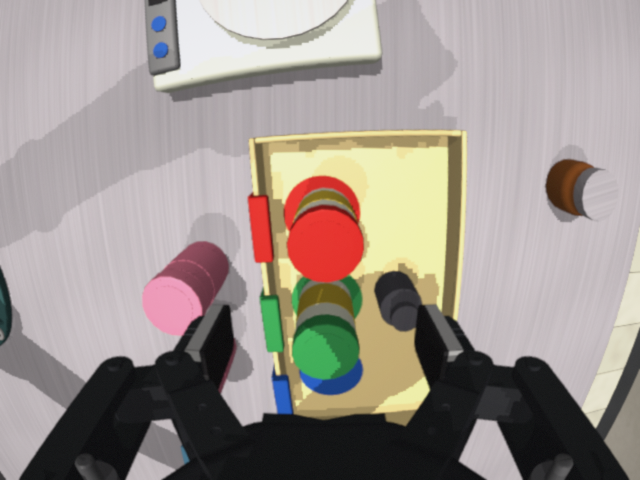

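Run:
```python
from h import *
for n,p,z in [('red',(326,244),.101),('green',(325,349),.101),('weight',(405,316),.069),('tabR',(260,228),.055)]:
  print(n,np.round(at_z('wrist',p,z),4))
```

```text
red [0.5475 0.0944 0.101 ]
green [0.5469 0.0088 0.101 ]
weight [0.6151 0.0195 0.069 ]
tabR [0.4942 0.0931 0.055 ]
```

```bash
python3 -m crank '0 0 30 0 0.1; 0 1 70 0 0.1; 0 1 105 0 0.1; 0 1 128 0 0.1; 0 1 139 0 0.1; 0 1 139 0 0.1'|head -2; python3 -m crank '0 0 0 0 0.7; 0 0 0 0 0.7; 0 0 0 0 0.7; 0 0 0 0 0.7; 0 0 0 0 0.7; 0 0 0 0 0.7' 40; python3 -m crank '0 0 -10 0 0.7; 0 0 -40 0 0.7; 0 0 -75 0 0.7; 0 0 -110 0 0.7; 0 0 -130 0 0.7; 0 0 -140 0 0.7; 0 0 -140 0 0.7; 0 0 -140 0 0.7'
python3 - <<'E'
from h import *
print(totool([.393,-.312,.2]))
E
```

```text
time_s: 12.45
tcp_pos: [0.5463, 0.0937, 0.0591]
time_s: 13.05
tcp_pos: [0.5479, 0.0957, 0.0617]
orientation: [2.221, 2.22, 0.002]
wrist_force: [-1.1, -0.9, 6.6]
gripper_width: 0.618
time_s: 13.85
tcp_pos: [0.5459, 0.0953, 0.1993]
orientation: [-2.221, -2.22, 0.003]
wrist_force: [-0.7, 0.0, -4.5]
gripper_width: 0.619
[-4.07286218e+02 -1.52774804e+02 -9.19406343e-02]
```

```bash
python3 -m crank '-30 -10 0 0 0.7; -65 -24 0 0 0.7; -100 -38 0 0 0.7; -135 -51 0 0 0.7; -170 -64 0 0 0.7; -205 -77 0 0 0.7; -240 -90 0 0 0.7; -275 -103 0 0 0.7'|head -2; python3 -m crank '-35 -13 0 0 0.7; -70 -26 0 0 0.7; -105 -39 0 0 0.7; -125 -47 0 0 0.7; -132 -50 0 0 0.7; -132 -50 0 0 0.7; -132 -50 0 0 0.7'|head -2; python3 -m crank '0 0 10 0 0.7; 0 0 40 0 0.7; 0 0 75 0 0.7; 0 0 105 0 0.7; 0 0 125 0 0.7; 0 0 130 0 0.7; 0 0 133 0 0.7; 0 0 133 0 0.7'; python3 -m crank '0 0 1 0 0.7; 0 0 1 0 0.7; 0 0 1 0 0.7';python3 -m crank '0 0 1 0 0.7; 0 0 1 0 0.7; 0 0 1 0 0.7'
```

```text
time_s: 14.65
tcp_pos: [0.442, -0.1802, 0.1988]
time_s: 15.35
tcp_pos: [0.3942, -0.3093, 0.1997]
time_s: 16.15
tcp_pos: [0.3947, -0.3108, 0.0676]
orientation: [2.22, 2.222, 0.001]
wrist_force: [0.1, 0.5, -4.0]
gripper_width: 0.619
time_s: 16.45
tcp_pos: [0.3942, -0.3116, 0.067]
orientation: [2.221, 2.22, 0.0]
wrist_force: [1.0, -0.1, -3.4]
gripper_width: 0.619
time_s: 16.75
tcp_pos: [0.3938, -0.3113, 0.0653]
orientation: [2.222, 2.221, -0.0]
wrist_force: [0.4, -0.7, -3.7]
gripper_width: 0.626
```

```bash
python3 -m crank '0 0 1 0 0.7; 0 0 1 0 0.7; 0 0 1 0 0.7'; python3 -m crank '0 0 0 0 0.1; 0 0 0 0 0.1; 0 0 0 0 0.1; 0 0 0 0 0.1; 0 0 -15 0 0.1; 0 0 -50 0 0.1; 0 0 -100 0 0.1; 0 0 -135 0 0.1'|tail -2; python3 -m crank '35 16 0 8 0.1; 70 32 0 16 0.1; 105 48 0 24 0.1; 140 64 0 32 0.1; 175 80 0 40 0.1; 210 96 0 48 0.1; 245 112 0 56 0.1; 280 128 0 64 0.1'|head -2;  python3 -m crank '0 0 0 8 0.1; 0 0 0 16 0.1; 0 0 0 24 0.1; 0 0 0 26 0.1; 0 0 0 26 0.1'|head -2
python3 - <<'E'
from h import *
s=sense();print(np.round(R.from_rotvec(s['orientation']).as_matrix(),3),s['joint_positions']);print(totool([.5475,.009,.061]))
E
```

```text
time_s: 17.05
tcp_pos: [0.3939, -0.3115, 0.0648]
orientation: [2.221, 2.221, -0.001]
wrist_force: [-1.1, 0.6, 4.9]
gripper_width: 0.617
wrist_force: [1.0, -0.3, -0.2]
gripper_width: 0.902
time_s: 18.65
tcp_pos: [0.5222, -0.0297, 0.1992]
time_s: 19.15
tcp_pos: [0.5217, -0.0311, 0.1992]
[[ 1.     0.002 -0.   ]
 [ 0.002 -1.    -0.   ]
 [-0.     0.    -1.   ]] [ 0.07712391  0.38640659 -0.13476278  2.08652659  0.08154579  0.67371364
 -1.68050944]
[ 25.86335833 -40.07551943 138.16657712]
```

```bash
python3 -m crank '13 -20 0 0 0.1; 26 -40 20 0 0.1; 26 -40 50 0 0.1; 26 -40 85 0 0.1; 26 -40 115 0 0.1; 26 -40 132 0 0.1; 26 -40 138 0 0.1; 26 -40 138 0 0.1'|head -2; python3 -m crank '0 0 0 0 0.7; 0 0 0 0 0.7; 0 0 0 0 0.7; 0 0 0 0 0.7; 0 0 0 0 0.7; 0 0 0 0 0.7' 40; python3 -m crank '0 0 -10 0 0.7; 0 0 -40 0 0.7; 0 0 -75 0 0.7; 0 0 -110 0 0.7; 0 0 -130 0 0.7; 0 0 -140 0 0.7; 0 0 -140 0 0.7; 0 0 -140 0 0.7'; python3 -m crank '-7 35 0 0 0.7; -14 75 0 0 0.7; -21 115 0 0 0.7; -28 155 0 0 0.7; -35 195 0 0 0.7; -42 235 0 0 0.7; -49 270 0 0 0.7; -56 300 0 0 0.7' | head -2; python3 -m crank '-2 15 0 0 0.7; -4 28 0 0 0.7; -4 30 0 0 0.7; -4 30 0 0 0.7'
python3 - <<'E'
from h import *
snap('side','s3');snap('wrist','w3');print(totool([.488,-.321,.065]))
E
```

```text
time_s: 19.95
tcp_pos: [0.5475, 0.0087, 0.0607]
time_s: 20.55
tcp_pos: [0.549, 0.0086, 0.0626]
orientation: [3.141, -0.001, 0.004]
wrist_force: [-0.2, -2.1, 7.0]
gripper_width: 0.622
time_s: 21.35
tcp_pos: [0.5468, 0.0087, 0.2004]
orientation: [3.141, -0.0, -0.003]
wrist_force: [-0.7, 0.8, -3.3]
gripper_width: 0.618
time_s: 22.15
tcp_pos: [0.4899, -0.2931, 0.1992]
time_s: 22.55
tcp_pos: [0.4883, -0.3198, 0.2008]
orientation: [-3.14, -0.002, 0.001]
wrist_force: [0.1, 0.9, -3.2]
gripper_width: 0.625
[ -0.58057703   2.13067135 136.13763215]
```

View pics/w3.png

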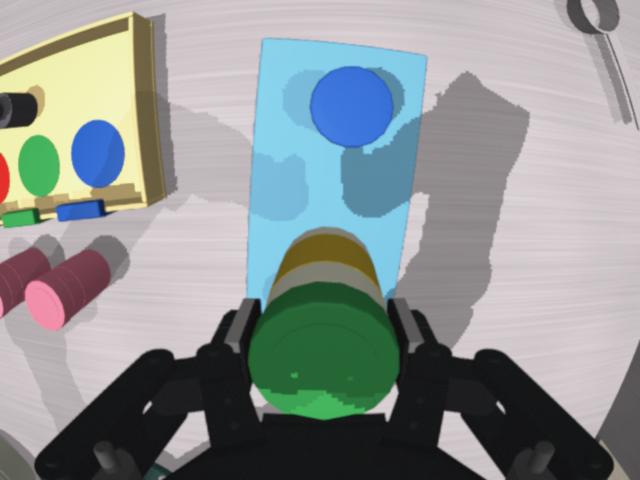

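Green is held over the board, blue stands at the far end, and the weight is still in the crate at (18,110). Now I lower green.

```bash
python3 -m crank '0 1 10 0 0.7; 0 1 40 0 0.7; 0 1 75 0 0.7; 0 1 105 0 0.7; 0 1 125 0 0.7; 0 1 131 0 0.7; 0 1 134 0 0.7; 0 1 134 0 0.7'|head -2; python3 -m crank '0 0 1 0 0.7; 0 0 1 0 0.7; 0 0 1 0 0.7';python3 -m crank '0 0 1 0 0.7; 0 0 1 0 0.7; 0 0 1 0 0.7'
```

```text
time_s: 23.45
tcp_pos: [0.4885, -0.3221, 0.0676]
time_s: 23.75
tcp_pos: [0.4883, -0.3225, 0.0671]
orientation: [3.141, -0.0, 0.002]
wrist_force: [-1.3, 0.4, -3.7]
gripper_width: 0.618
time_s: 24.05
tcp_pos: [0.4882, -0.3225, 0.0657]
orientation: [3.141, -0.0, 0.001]
wrist_force: [-0.3, 0.8, -0.1]
gripper_width: 0.62
```

```bash
python3 -m crank '0 0 0 0 0.1; 0 0 0 0 0.1; 0 0 0 0 0.1; 0 0 0 0 0.1; 0 0 -15 0 0.1; 0 0 -50 0 0.1; 0 0 -100 0 0.1; 0 0 -135 0 0.1'|tail -2; python3 -m crank '15 -40 0 0 0.1; 30 -80 0 0 0.1; 45 -120 0 0 0.1; 60 -160 0 0 0.1; 75 -200 0 0 0.1; 90 -240 0 0 0.1; 105 -280 0 0 0.1; 115 -320 0 0 0.1'|head -2;  python3 -m crank '-5 -15 0 0 0; -30 -22 0 0 0; -40 -22 0 0 0; -40 -22 0 0 0'|head -2
python3 - <<'E'
from h import *
snap('wrist','w4');s=sense();print(s['tcp_pos'])
for d in landmark_of('weight_mid','wrist')[:2]: print(d['conf'],d['centre'],at_z('wrist',d['centre'],.037))
for d in trace('weight_mid','wrist')[:2]: print(d['conf'],d['box'])
snap('top','t4')
for k in ['can_red_mid','can_green_mid','can_blue_mid']:
  for d in landmark_of(k,'top')[:3]: print(k,d['conf'],at_z('top',d['centre'],.056))
E
```

```text
wrist_force: [0.8, -0.5, 0.6]
gripper_width: 0.899
time_s: 25.65
tcp_pos: [0.604, -0.0005, 0.2016]
time_s: 26.05
tcp_pos: [0.5609, 0.0187, 0.2007]
[0.5625833  0.01837428 0.20087808]
0.64 [323.5, 154.5] [0.61947016 0.01817104 0.037     ]
0.28 [524.8, 135.5, 640.0, 379.1]
can_red_mid 0.77 [ 0.3916807  -0.31400857  0.056     ]
can_green_mid 0.59 [ 0.48340662 -0.32465945  0.056     ]
can_blue_mid 0.77 [ 0.57735174 -0.33844413  0.056     ]
```

View pics/w4.png

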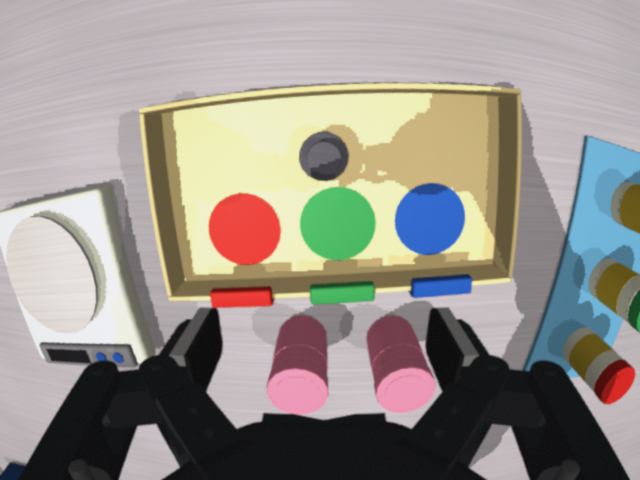

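All three canisters stand on the board and the weight is untouched at (324,155). I can also measure the bare discs from this view: red (245,229), green (338,223), blue (430,219).

Run:
```python
from h import *
print('knob',at_z('wrist',(325,158),.069))
im=cv2.imread('pics/w4.png')[:,:,::-1].astype(int)
for n,c,p in [('red',0,(245,229)),('green',1,(338,223)),('blue',2,(430,219))]:
  o=[i for i in range(3) if i!=c]
  m=(im[...,c]>im[...,o].max(-1)*1.5+25)
  _,l=cv2.connectedComponents(m.astype(np.uint8));b=np.argwhere(l==l[p[1],p[0]])[:,::-1]
  q=np.array([at_z('wrist',x,.005)[:2] for x in b[::7]])
  print(n,len(b),np.round((q.min(0)+q.max(0))/2,4),np.round(q.max(0)-q.min(0),3))
print(totool([.617,.0185,.018]))
```

```text
knob [0.61912413 0.01809255 0.069     ]
red 3995 [0.5469 0.0963] [0.071 0.07 ]
green 4145 [0.5515 0.0059] [0.069 0.069]Traceback (most recent call last):
  File "<stdin>", line 8, in <module>
  File "h.py", line 19, in at_z
    o,d=ray(c,px);return o+d*(z-o[2])/d[2]
        ~~~^^^^^^
  File "h.py", line 9, in ray
    m=camera_model(c);K=np.array(m['K'])
ValueError: time passes only in moves, steps and waits
```

```bash
python3 -m crank '28 0 20 0 0; 55 0 50 0 0; 55 0 85 0 0; 55 0 120 0 0; 55 0 150 0 0; 55 0 170 0 0; 55 0 180 0 0; 55 0 183 0 0'|head -2; python3 -m crank '0 0 0 0 0.85; 0 0 0 0 0.85; 0 0 0 0 0.85; 0 0 0 0 0.85; 0 0 0 0 0.85; 0 0 0 0 0.85; 0 0 0 0 0.85; 0 0 0 0 0.85' 60; python3 -m crank '0 0 -10 0 0.85; 0 0 -40 0 0.85; 0 0 -75 0 0.85; 0 0 -110 0 0.85; 0 0 -130 0 0.85; 0 0 -140 0 0.85; 0 0 -140 0 0.85; 0 0 -140 0 0.85'
python3 - <<'E'
from h import *
snap('wrist','w5');snap('side','s5')
print(totool([.5055,.3135,.16]))
a=cv2.imread('pics/w5.png');b=cv2.imread('pics/s5.png')
cv2.imwrite('pics/v5.png',cv2.resize(np.hstack([a,b]),(800,300)))
E
```

```text
time_s: 27.2
tcp_pos: [0.6176, 0.0196, 0.0161]
time_s: 28.0
tcp_pos: [0.6189, 0.0194, 0.0189]
orientation: [3.141, -0.001, 0.004]
wrist_force: [-1.1, -1.4, 5.3]
gripper_width: 0.447
time_s: 28.8
tcp_pos: [0.6166, 0.0196, 0.1562]
orientation: [3.141, -0.0, -0.004]
wrist_force: [-0.4, -0.9, -5.3]
gripper_width: 0.448
[-110.91794591 -293.900838     -4.18165166]
```

View pics/v5.png

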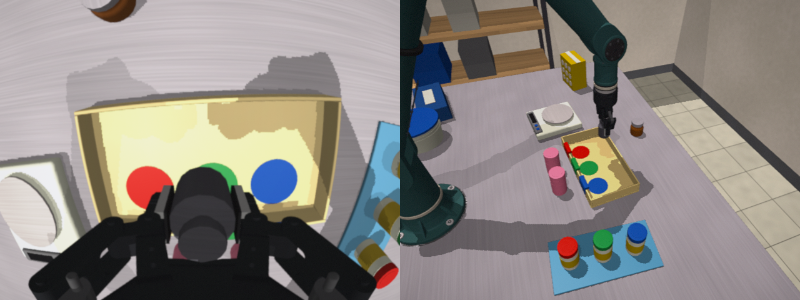

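The weight is held and hanging clear. On to the pan.

```bash
python3 -m crank '-13 -35 0 0 0.85; -26 -70 0 0 0.85; -40 -105 0 0 0.85; -53 -140 0 0 0.85; -66 -175 0 0 0.85; -79 -210 0 0 0.85; -92 -245 0 0 0.85; -104 -275 0 0 0.85'|head -2; python3 -m crank '-4 -10 0 0 0.85; -7 -18 0 0 0.85; -7 -19 0 0 0.85; -7 -19 0 0 0.85; -7 -19 0 0 0.85'
python3 - <<'E'
from h import *
snap('top','t6');snap('wrist','w6')
for d in landmark_of('pan','wrist')[:1]: print(d['conf'],d['centre'],at_z('wrist',d['centre'],.05))
for d in landmark_of('pan','top')[:1]: print(d['conf'],d['centre'],at_z('top',d['centre'],.05))
a=cv2.imread('pics/w6.png');b=cv2.imread('pics/t6.png')
cv2.imwrite('pics/v6.png',cv2.resize(np.hstack([a,b]),(800,300)))
E
```

```text
time_s: 29.7
tcp_pos: [0.5122, 0.2967, 0.1559]
time_s: 30.2
tcp_pos: [0.5078, 0.3116, 0.157]
orientation: [3.14, -0.005, 0.0]
wrist_force: [0.6, -0.6, -4.0]
gripper_width: 0.449
0.6 [320.8, 242.5] [0.50548799 0.31442961 0.05      ]
0.73 [197.5, 277.5] [0.50099298 0.30824323 0.05      ]
```

View pics/v6.png

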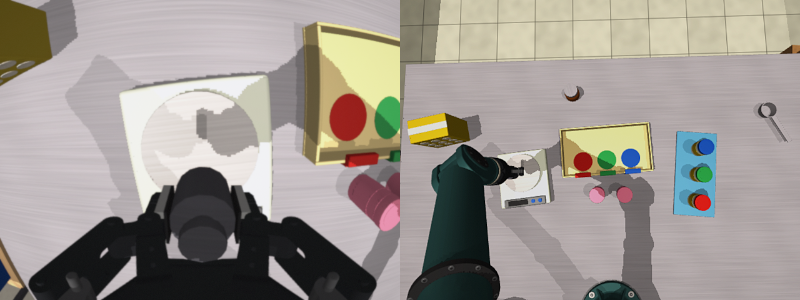

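Position agrees with the pan centre (0.505, 0.314). Lowering to z ≈ 0.064.

```bash
python3 -m crank '0 0 10 0 0.85; -2 -2 35 0 0.85; -2 -2 60 0 0.85; -2 -2 78 0 0.85; -2 -2 86 0 0.85; -2 -2 89 0 0.85; -2 -2 89 0 0.85; -2 -2 89 0 0.85'; python3 -m crank '0 0 1 0 0.85; 0 0 1 0 0.85; 0 0 1 0 0.85';python3 -m crank '0 0 1 0 0.85; 0 0 1 0 0.85; 0 0 1 0 0.85'
```

```text
time_s: 31.2
tcp_pos: [0.5057, 0.3163, 0.0691]
orientation: [-3.14, 0.0, -0.002]
wrist_force: [0.2, -0.4, -5.4]
gripper_width: 0.447
time_s: 31.5
tcp_pos: [0.5051, 0.3159, 0.0677]
orientation: [-3.141, 0.0, -0.001]
wrist_force: [-0.1, 0.1, -5.3]
gripper_width: 0.447
time_s: 31.8
tcp_pos: [0.5049, 0.3158, 0.0663]
orientation: [3.142, -0.0, -0.0]
wrist_force: [0.2, -0.1, -4.9]
gripper_width: 0.451
```

```bash
python3 -m crank '0 0 1 0 0.85; 0 0 1 0 0.85; 0 0 1 0 0.85'; python3 -m crank '0 0 1 0 0.85; 0 0 1 0 0.85; 0 0 1 0 0.85'
```

```text
time_s: 32.1
tcp_pos: [0.5049, 0.3157, 0.0652]
orientation: [3.141, -0.0, -0.0]
wrist_force: [-0.1, -0.5, -4.7]
gripper_width: 0.446
time_s: 32.4
tcp_pos: [0.5049, 0.3157, 0.0642]
orientation: [3.142, -0.0, -0.0]
wrist_force: [-0.0, 1.4, -5.5]
gripper_width: 0.448
```

```bash
python3 -m crank '0 0 1 0 0.85; 0 0 1 0 0.85; 0 0 1 0 0.85'; python3 -m crank '0 0 0.5 0 0.85; 0 0 0.5 0 0.85; 0 0 0.5 0 0.85'
```

```text
time_s: 32.7
tcp_pos: [0.505, 0.3158, 0.0639]
orientation: [-3.142, 0.0, -0.0]
wrist_force: [-1.4, -0.6, 2.7]
gripper_width: 0.449
time_s: 33.0
tcp_pos: [0.505, 0.3158, 0.0639]
orientation: [-3.142, 0.0, -0.0]
wrist_force: [-2.8, -2.1, 7.6]
gripper_width: 0.451
```

```bash
python3 -m crank '0 0 0 0 0.3; 0 0 0 0 0.2; 0 0 0 0 0.2; 0 0 0 0 0.2; 0 0 -15 0 0.2; 0 0 -50 0 0.2; 0 0 -95 0 0.2; 0 0 -136 0 0.2'|tail -2; python3 -m crank '0 40 0 0 0.1; 0 80 0 0 0.1; 0 120 0 0 0.1; 0 160 0 0 0.1; 0 200 0 0 0.1; 0 240 0 0 0.1; 0 280 0 0 0.1; 0 320 0 0 0.1'|head -2;  python3 - <<'E'
from h import *
snap('side','s7');snap('top','t7')
for c in ['side','top']:
  for d in landmark_of('weight_mid',c)[:2]: print(c,d['conf'],d['centre'],at_z(c,d['centre'],.082))
a=cv2.imread('pics/s7.png')
cv2.imwrite('pics/v7.png',cv2.resize(a[130:280,180:380],None,fx=3,fy=3))
print(totool([.394,-.3115,.2]))
E
```

```text
wrist_force: [0.5, -0.0, 0.1]
gripper_width: 0.8
time_s: 34.6
tcp_pos: [0.5049, -0.0058, 0.1999]
side 0.81 [249.8, 174.1] [0.50097118 0.30100799 0.082     ]
side 0.58 [252.1, 179.8] [0.50110072 0.27491516 0.082     ]
top 0.65 [192.1, 278.9] [0.49787169 0.31046078 0.082     ]
[-110.01884415  306.47532708   -0.48915193]
```

View pics/v7.png

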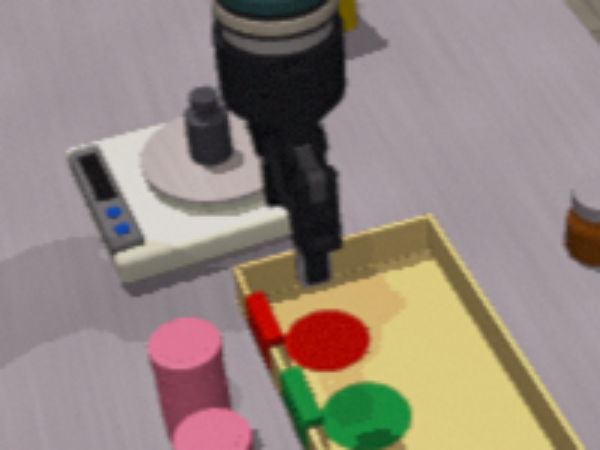

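The weight stands upright on the pan. Now for the red canister.

```bash
python3 -m crank '-14 38 0 0 0.1; -28 76 0 0 0.1; -42 116 0 0 0.1; -56 156 0 0 0.1; -70 196 0 0 0.1; -84 236 0 0 0.1; -98 272 0 0 0.1; -110 303 0 0 0.1'|head -2; python3 -m crank '0 2 0 0 0.1; 0 3 20 0 0.1; 0 3 50 0 0.1; 0 3 85 0 0.1; 0 3 115 0 0.1; 0 3 130 0 0.1; 0 3 135 0 0.1; 0 3 135 0 0.1'|head -2; python3 -m crank '0 0 0 0 0.7; 0 0 0 0 0.7; 0 0 0 0 0.7; 0 0 0 0 0.7; 0 0 0 0 0.7; 0 0 0 0 0.7' 40; python3 -m crank '0 0 -10 0 0.7; 0 0 -40 0 0.7; 0 0 -75 0 0.7; 0 0 -110 0 0.7; 0 0 -130 0 0.7; 0 0 -135 0 0.7; 0 0 -135 0 0.7; 0 0 -135 0 0.7'; python3 -c "
from h import *
print(totool([.5465,.0965,.2]))"
```

```text
time_s: 35.6
tcp_pos: [0.3954, -0.3077, 0.1994]
time_s: 36.4
tcp_pos: [0.3959, -0.3087, 0.0636]
time_s: 37.0
tcp_pos: [0.396, -0.3108, 0.0651]
orientation: [3.14, -0.001, 0.004]
wrist_force: [0.8, 0.3, 6.8]
gripper_width: 0.621
time_s: 37.8
tcp_pos: [0.3936, -0.3094, 0.1976]
orientation: [-3.14, 0.0, 0.004]
wrist_force: [-0.3, 0.1, -3.4]
gripper_width: 0.62
[ 152.82544641 -405.95541716   -2.08895085]
```

```bash
python3 -m crank '14 -37 -3 0 0.7; 28 -74 -3 0 0.7; 42 -111 -3 0 0.7; 56 -148 -3 0 0.7; 70 -185 -3 0 0.7; 84 -222 -3 0 0.7; 98 -259 -3 0 0.7; 112 -296 -3 0 0.7'|head -2; python3 -m crank '14 -37 0 0 0.7; 28 -74 0 0 0.7; 37 -98 0 0 0.7; 41 -108 0 0 0.7; 41 -110 0 0 0.7; 41 -110 0 0 0.7; 41 -110 0 0 0.7'|head -2
python3 - <<'E'
from h import *
snap('wrist','w8');print(totool([.5465,.0965,.062]))
E
```

```text
time_s: 38.6
tcp_pos: [0.5059, -0.0127, 0.2]
time_s: 39.3
tcp_pos: [0.5468, 0.0932, 0.2011]
[ -0.41833222  -3.33703812 139.39037519]
```

View pics/w8.png

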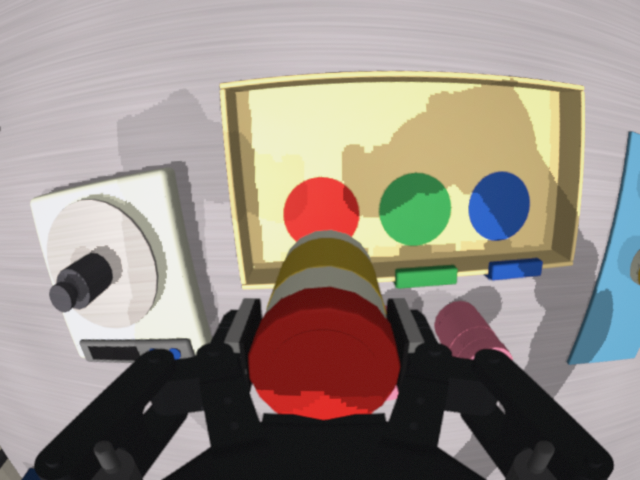

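Red hangs over its disc at (321,210). The weight is still upright on the pan at (85,280).

```bash
python3 - <<'E'
from h import *
for p in [(321,212),(415,209),(499,206)]: print(at_z('wrist',p,.005))
E
python3 -m crank '0 -3 10 0 0.7; 0 -3 40 0 0.7; 0 -3 75 0 0.7; 0 -3 105 0 0.7; 0 -3 125 0 0.7; 0 -3 133 0 0.7; 0 -3 136 0 0.7; 0 -3 136 0 0.7'; python3 -m crank '0 0 1 0 0.7; 0 0 1 0 0.7; 0 0 1 0 0.7';python3 -m crank '0 0 1 0 0.7; 0 0 1 0 0.7; 0 0 1 0 0.7'
```

```text
[0.54633197 0.09549266 0.005     ]
[0.54957722 0.00588731 0.005     ]
[ 0.55433367 -0.0836651   0.005     ]
time_s: 40.15
tcp_pos: [0.5484, 0.0987, 0.066]
orientation: [-3.141, 0.001, -0.001]
wrist_force: [-0.3, -0.9, -3.2]
gripper_width: 0.622
time_s: 40.45
tcp_pos: [0.5485, 0.0989, 0.0656]
orientation: [-3.141, 0.0, -0.002]
wrist_force: [0.5, -1.3, -3.8]
gripper_width: 0.623
time_s: 40.75
tcp_pos: [0.5479, 0.0988, 0.0638]
orientation: [3.142, -0.0, 0.0]
wrist_force: [0.3, 0.3, -4.6]
gripper_width: 0.619
```

```bash
python3 -m crank '-1 3 0 0 0.7; -1 3 0 0 0.7; -1 3 1 0 0.7; -1 3 1 0 0.7'|head -5;python3 -m crank '0 0 1 0 0.7; 0 0 1 0 0.7; 0 0 1 0 0.7'
```

```text
time_s: 41.15
tcp_pos: [0.5468, 0.0957, 0.0627]
orientation: [3.142, -0.0, -0.0]
wrist_force: [0.8, -0.5, -3.5]
gripper_width: 0.623
time_s: 41.45
tcp_pos: [0.5472, 0.0958, 0.0622]
orientation: [-3.142, 0.0, -0.001]
wrist_force: [-0.5, -0.5, 2.3]
gripper_width: 0.625
```

```bash
python3 -m crank '0 0 0 0 0.1; 0 0 0 0 0.1; 0 0 0 0 0.1; 0 0 0 0 0.1; 0 0 -15 0 0.1; 0 0 -50 0 0.1; 0 0 -100 0 0.1; 0 0 -138 0 0.1'|tail -2; python3 -m crank '-5 38 0 0 0.1; -10 76 0 0 0.1; -16 116 0 0 0.1; -22 156 0 0 0.1; -28 196 0 0 0.1; -34 236 0 0 0.1; -40 276 0 0 0.1; -46 316 0 0 0.1'|head -2; python3 -m crank '-5 38 0 0 0.1; -9 76 0 0 0.1; -12 95 0 0 0.1; -12 102 0 0 0.1; -12 102 0 0 0.1; -12 102 0 0 0.1'|head -2
python3 - <<'E'
from h import *
print(totool([.4885,-.3225,.0655]))
E
```

```text
wrist_force: [0.4, 0.7, -0.6]
gripper_width: 0.892
time_s: 43.05
tcp_pos: [0.5003, -0.2217, 0.1998]
time_s: 43.65
tcp_pos: [0.4893, -0.3203, 0.1996]
[ -0.77425802   2.36546903 134.12944861]
```

```bash
python3 -m crank '-1 2 20 0 0.1; -1 2 50 0 0.1; -1 2 85 0 0.1; -1 2 115 0 0.1; -1 2 130 0 0.1; -1 2 134 0 0.1; -1 2 134 0 0.1'|head -2; python3 -m crank '0 0 0 0 0.7; 0 0 0 0 0.7; 0 0 0 0 0.7; 0 0 0 0 0.7; 0 0 0 0 0.7; 0 0 0 0 0.7' 40; python3 -m crank '0 0 -10 0 0.7; 0 0 -40 0 0.7; 0 0 -75 0 0.7; 0 0 -110 0 0.7; 0 0 -130 0 0.7; 0 0 -137 0 0.7; 0 0 -137 0 0.7; 0 0 -137 0 0.7'; python3 -m crank '7 -37 0 0 0.7; 14 -74 0 0 0.7; 21 -111 0 0 0.7; 28 -148 0 0 0.7; 35 -185 0 0 0.7; 42 -222 0 0 0.7; 49 -259 0 0 0.7; 56 -296 0 0 0.7'|head -2; python3 -m crank '3 -15 0 0 0.7; 6 -27 0 0 0.7; 6 -31 0 0 0.7; 6 -31 0 0 0.7; 6 -31 0 0 0.7; 6 -31 0 0 0.7'|head -5
python3 - <<'E'
from h import *
snap('wrist','w9');print(totool([.5505,.006,.0625]))
E
```

```text
time_s: 44.35
tcp_pos: [0.4884, -0.3234, 0.0659]
time_s: 44.95
tcp_pos: [0.4889, -0.3247, 0.0675]
orientation: [3.14, -0.0, 0.004]
wrist_force: [-1.1, 1.0, 6.2]
gripper_width: 0.619
time_s: 45.75
tcp_pos: [0.4867, -0.3237, 0.2016]
orientation: [-3.14, 0.0, 0.004]
wrist_force: [-0.7, 1.5, -2.6]
gripper_width: 0.62
time_s: 46.55
tcp_pos: [0.5427, -0.0268, 0.201]
time_s: 47.15
tcp_pos: [0.5496, 0.0009, 0.2027]
orientation: [3.141, -0.004, -0.001]
wrist_force: [-0.0, 0.1, -2.7]
gripper_width: 0.618
[  0.83934399  -4.91740105 140.28776827]
```

View pics/w9.png

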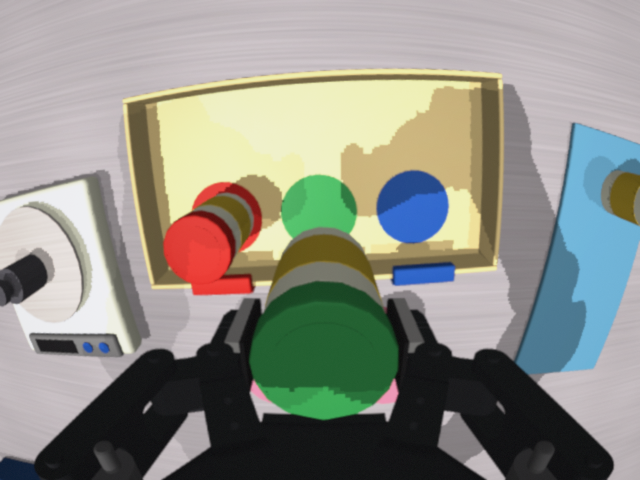

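Red stands on its disc, and green hangs over its own. Lowering green.

```bash
python3 -m crank '0 -3 10 0 0.7; 0 -3 40 0 0.7; 0 -3 75 0 0.7; 0 -3 105 0 0.7; 0 -3 125 0 0.7; 0 -3 132 0 0.7; 0 -3 135 0 0.7; 0 -3 135 0 0.7'|head -2; python3 -m crank '0 0 1 0 0.7; 0 0 1 0 0.7; 0 0 1 0 0.7'
```

```text
time_s: 48.0
tcp_pos: [0.5504, 0.0058, 0.068]
time_s: 48.3
tcp_pos: [0.5504, 0.0058, 0.0676]
orientation: [-3.141, 0.0, -0.002]
wrist_force: [-0.5, -0.3, -2.6]
gripper_width: 0.621
```

```bash
python3 -m crank '0 0 1 0 0.7; 0 0 2 0 0.7; 0 0 2 0 0.7; 0 0 2 0 0.7';python3 -m crank '0 0 1 0 0.7; 0 0 1 0 0.7; 0 0 1 0 0.7'
```

```text
time_s: 48.7
tcp_pos: [0.5498, 0.0057, 0.0647]
orientation: [3.142, -0.0, -0.0]
wrist_force: [-0.3, 0.5, -1.8]
gripper_width: 0.621
time_s: 49.0
tcp_pos: [0.5499, 0.0058, 0.0645]
orientation: [3.141, -0.0, 0.0]
wrist_force: [-1.9, -0.3, 5.5]
gripper_width: 0.619
```

```bash
python3 -m crank '0 0 0 0 0.15; 0 0 0 0 0.15; 0 0 0 0 0.15; 0 0 0 0 0.15; 0 0 -15 0 0.15; 0 0 -50 0 0.15; 0 0 -100 0 0.15; 0 0 -136 0 0.15'|tail -2; python3 -m crank '4 38 0 0 0.1; 8 76 0 0 0.1; 12 116 0 0 0.1; 16 156 0 0 0.1; 20 196 0 0 0.1; 24 236 0 0 0.1; 28 276 0 0 0.1; 32 310 0 0 0.1'|head -2; python3 -m crank '1 15 0 0 0.1; 1 24 0 0 0.1; 1 24 0 0 0.1; 1 24 0 0 0.1; 1 24 0 0 0.1'|head -2
python3 - <<'E'
from h import *
print(totool([.583,-.3305,.0655]))
E
```

```text
wrist_force: [1.4, 0.4, -0.1]
gripper_width: 0.85
time_s: 50.6
tcp_pos: [0.5813, -0.307, 0.1996]
time_s: 51.1
tcp_pos: [0.5833, -0.3255, 0.1998]
[ -0.28278692   5.17354408 134.30303323]
```

```bash
python3 -m crank '0 2 20 0 0.1; 0 3 50 0 0.1; 0 3 85 0 0.1; 0 3 115 0 0.1; 0 3 130 0 0.1; 0 3 134 0 0.1; 0 3 134 0 0.1'|head -2; python3 -m crank '0 0 0 0 0.7; 0 0 0 0 0.7; 0 0 0 0 0.7; 0 0 0 0 0.7; 0 0 0 0 0.7; 0 0 0 0 0.7' 40; python3 -m crank '0 0 -10 0 0.7; 0 0 -40 0 0.7; 0 0 -75 0 0.7; 0 0 -110 0 0.7; 0 0 -130 0 0.7; 0 0 -137 0 0.7; 0 0 -137 0 0.7; 0 0 -137 0 0.7'; python3 -m crank '-4 -33 0 0 0.7; -8 -66 0 0 0.7; -12 -100 0 0 0.7; -16 -134 0 0 0.7; -19 -168 0 0 0.7; -22 -200 0 0 0.7; -25 -230 0 0 0.7; -27 -242 0 0 0.7'|head -2; python3 -m crank '0 0 0 0 0.7; 0 0 0 0 0.7; 0 0 0 0 0.7'|head -5
python3 - <<'E'
from h import *
snap('wrist','w10');print(totool([.555,-.0838,.0625]))
E
```

```text
time_s: 51.8
tcp_pos: [0.5833, -0.3307, 0.066]
time_s: 52.4
tcp_pos: [0.5843, -0.3326, 0.0679]
orientation: [3.139, -0.001, 0.006]
wrist_force: [-0.9, -0.8, 7.1]
gripper_width: 0.617
time_s: 53.2
tcp_pos: [0.5816, -0.3305, 0.2013]
orientation: [-3.14, -0.0, 0.005]
wrist_force: [-0.5, 0.5, -3.1]
gripper_width: 0.622
time_s: 54.0
tcp_pos: [0.5543, -0.0848, 0.2011]
time_s: 54.3
tcp_pos: [0.5558, -0.0917, 0.2025]
orientation: [3.14, -0.005, -0.001]
wrist_force: [-0.2, -0.9, -1.8]
gripper_width: 0.625
[ -0.88803376  -7.96791941 140.04395552]
```

View pics/w10.png

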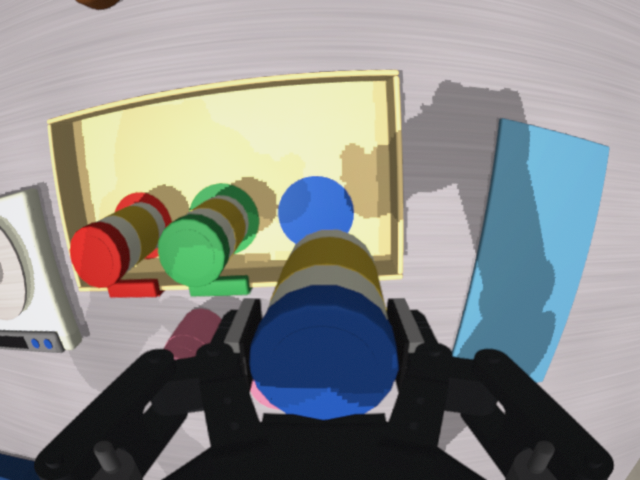

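Red and green stand on their discs, and blue is about 8 mm right of its disc's centre. Correcting that and lowering.

```bash
python3 -m crank '-1 -3 10 0 0.7; -1 -5 40 0 0.7; -1 -5 75 0 0.7; -1 -5 105 0 0.7; -1 -5 125 0 0.7; -1 -5 132 0 0.7; -1 -5 135 0 0.7; -1 -5 135 0 0.7'|head -2; python3 -m crank '0 0 1 0 0.7; 0 0 1 0 0.7; 0 0 1 0 0.7'
```

```text
time_s: 55.15
tcp_pos: [0.5554, -0.0845, 0.068]
time_s: 55.45
tcp_pos: [0.5554, -0.0843, 0.0676]
orientation: [3.141, -0.0, 0.002]
wrist_force: [0.7, 0.8, -3.1]
gripper_width: 0.62
```

```bash
python3 -m crank '0 0 1 0 0.7; 0 0 2 0 0.7; 0 0 2 0 0.7; 0 0 2 0 0.7';python3 -m crank '0 0 1 0 0.7; 0 0 1 0 0.7; 0 0 1 0 0.7'
```

```text
time_s: 55.85
tcp_pos: [0.5551, -0.0843, 0.0649]
orientation: [3.142, -0.0, 0.0]
wrist_force: [0.1, -0.4, -0.9]
gripper_width: 0.618
time_s: 56.15
tcp_pos: [0.5554, -0.0844, 0.0648]
orientation: [3.141, -0.001, 0.002]
wrist_force: [-1.2, 0.1, 6.3]
gripper_width: 0.62
```

Release, lift, back away to the side and check.

```bash
python3 -m crank '0 0 0 0 0.15; 0 0 0 0 0.15; 0 0 0 0 0.15; 0 0 0 0 0.15; 0 0 -15 0 0.15; 0 0 -50 0 0.15; 0 0 -100 0 0.15; 0 0 -140 0 0.15'|tail -2; python3 -m crank '-5 35 -20 0 0.1; -10 75 -40 0 0.1; -15 115 -40 0 0.1; -20 155 -40 0 0.1; -25 195 -40 0 0.1; -30 225 -40 0 0.1; -30 230 -40 0 0.1; -30 230 -40 0 0.1'|head -2
python3 - <<'E'
from h import *
a=snap('top','t11');b=snap('side','s11')
for k,z in dict(can_red_mid=.053,can_green_mid=.053,can_blue_mid=.053,weight_mid=.082,jar_mid=.0325).items():
  for d in landmark_of(k,'top')[:1]: print(k,round(d['conf'],2),np.round(at_z('top',d['centre'],z),3))
u=cv2.resize(a[130:330,160:560],(800,400))[:300,:500];v=cv2.resize(b[140:340,180:420],(360,300))
w=np.hstack([u,v]);cv2.imwrite('pics/v11.png',cv2.resize(w,(800,279))[:,:,::-1])
E
```

```text
wrist_force: [1.3, -0.3, 0.3]
gripper_width: 0.85
time_s: 57.75
tcp_pos: [0.5242, -0.3153, 0.2434]
can_red_mid 0.94 [0.545 0.098 0.053]
can_green_mid 0.97 [0.546 0.007 0.053]
can_blue_mid 0.84 [ 0.544 -0.083  0.053]
weight_mid 0.61 [0.492 0.317 0.082]
jar_mid 0.76 [0.803 0.131 0.032]
```

View pics/v11.png

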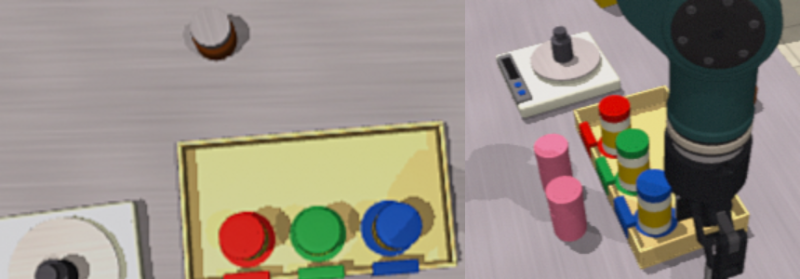

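All three canisters stand upright on their own colours, the weight is upright on the pan, and the jar and pink cylinders haven't moved. The arm is clear of everything, so I'm handing in.

```bash
python3 -c "
from plant import *
print(job_done(), sense()['time_s'])"
```

```text
the job is handed in; nothing more can be done
the job is handed in; nothing more can be done
```

The job is done and handed in at about 58 s on the robot's clock, well under the 144 s limit.

- **What I did:** I moved the blue, red and green canisters onto the blue board, leaving the weight where it was. Then I lifted the weight out and stood it on the scale's pan. Last, I put red, green and blue back on the discs matching their lids. They had not been mixed up at the start. I set each thing down in steps of about 1 mm until the wrist force showed contact, then let go.
- **Last checks:** The final top and side pictures show all three canisters upright on their own colours and the weight upright on the pan. The jar and the two pink look-alikes looked undisturbed, and the arm was clear of everything. The highest wrist force I saw at the end of a move was about 8 N.
- **Where checks disagreed:**
  - **Blue canister:** the network's top-camera estimate puts it 11 mm nearer the robot than where I released it (x = 0.544 against 0.555 m). Its disc is 72 mm wide and the pictures show it on the disc, so I took this as network error.
  - **Weight:** the same kind of estimate puts it 13 mm nearer the robot than where I released it (x = 0.492 against 0.505 m), which is still well inside the pan.

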